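# Tuck the flashing under the roof's loose shingle course

## Robot

A 6-joint arm with a two-finger parallel gripper is mounted at the origin on the work surface. World frame = base frame: x ahead of the robot, y to its left, z up, the work surface at z = 0. Lengths are in m, angles in rad, forces in N, time in s.
With the tool pointing down it reaches from about 0.35 to 0.975 m from the base axis. Payload 7.1 kg.
Tool frame: the origin (TCP) lies midway between the tips of the shut fingers; the grasp point (between the pads) lies 19 mm behind it; z points along the fingers, y is the line along which they close (so a half turn about z gives the same grasp; the last joint's range is limited). The gripper opens to 88 mm and grips with 3 to 60 N. Pads are 20 mm wide; open, the fingers measure 115 mm over their backs; the gripper's body (75 mm by 178 mm) begins 61 mm behind the grasp point.
Start: joints at [-1.347, 0.423, 1.63, -0, 1.089, -0.019], TCP at [0.15, -0.607, 0.223] pointing down, gripper open.
Joint ranges: [-3, 3], [-0.9, 2.11], [0.09, 2.58], [-1.31, 4.45], [0.11, 2.69], [-2.54, 2.54]. Speed limits (rad/s): [2.39, 2.39, 3.01, 3.14, 3.14, 3.14].

## Interface

Orientations are given as a rotation vector (axis times angle).
In Python, from cell import r gives the robot as it stands. Calls block until the motion is done:
- r.move_pose(position, orientation): joint-space move of the TCP to a pose.
- r.move_straight(position, frame=None, v=0.15, max_force=None): straight line of the TCP; frame=None keeps the orientation; v is the mean speed in m/s. With max_force (N) it stops when the force on the tool has changed by that much, and returns True; else False.
- r.move_joints(angles): joint-space move.
- r.open_gripper() and r.clamp(): open the fingers fully, or close them until they stop; the grip force is fixed at half the most.
- r.dwell(seconds).
- r.solve_ik(position, orientation): joint angles nearest the present ones, or None.
- r.get_obs(): the state.
- r.capture(name): name is "scene" or "top" or "wrist"; returns the picture (384x512x3 uint8, red, green, blue); there is no depth.
- r.camera_info(name): a dict with "K" (3x3 intrinsics, pixels), "rvec" (rotation vector, rad) and "tvec" (3), from world to camera coordinates, as OpenCV has them; the wrist camera has in their place "tool_from_camera" (4x4, takes a point from camera to tool coordinates, whose origin is the TCP and whose axes are the flange's). Camera axes: x right, y down, z forward; pixel columns grow to the right and rows downward; lengths in m; the calibration is good to about 2 mm. The wrist camera is an equidistant fisheye: a pixel r from the principal point sees the ray r / f radians off the axis. A picture is of the moment at which its call begins: read the wrist's pose just before it. camera_info takes no time and is no camera call.
A pose or a line that the arm cannot do raises r.PlanningError and nothing moves.
- r.finish_job(): hands the job in; it is judged then, once.
The state is a dict: "t": time; "qpos": joint angles; "joint_vel": joint speeds; "tau": joint torques, N m; "position": TCP position; "orientation": TCP orientation; "wrist_force": force on the tool from outside, world axes, zero at the start; "torque": the same for the moment, N m; "finger_gap": opening from 0.0 (shut) to 1.0 (fully open); "grip_force": force on a finger pad.
Only numpy, scipy, OpenCV 4.12 (cv2) and the standard library are available. Lean on these libraries where they do the work, as an engineer would, in place of code of your own. Each camera call takes 0.05 s, during which the arm holds its last target. There are 200 camera calls.

## Task

Pick up the longer of the two grey L-shaped flashing strips and tuck its thin edge under the loose bottom course of shingles on the model roof, lying flat on the board, centred and square to the course, with at least 20 mm of it under the shingles; do not lift the shingles as it goes in, and leave the short strip and the other things on the desk alone. Finish while the gripper still holds the strip firmly pressed down flat on the roof board (at least 5 N): do not let go.

Things in the scene. Friction and masses are not known exactly. Their poses are not given: they have to be found in the camera images.
- flashing_grip (a point): Longer flashing strip: rigid grey plastic, about 85 g, L-shaped, 120 mm long (along y). A flange 3.5 mm thick lies flat; a rib 10 mm thick (along x), 34 mm high from the underside, stands along its whole rear edge: grip across the rib. Point: centre of the rib, 17 mm above the underside. x points from the rib to the thin front edge, 65 mm ahead; the rear face is 5 mm behind. z up.
- flashing_edge (a point): Middle of the thin front edge of the longer strip, on its underside, 65 mm along x from the rib's centre and 17 mm below it. Same axes.
- offcut_grip (a point): The short strip, to be left alone: same material and section as the longer one but only 60 mm long. The point is its rib's centre, 17 mm above its underside.
- lap (a point): Point on the top of the roof board, right below the middle of the free lower edge of the loose shingle course. x points up the roof, the way the strip goes in; y along the shingles' edge; z up. The slot under the course is 7 mm high, open over 164 mm width between two packers at its ends, and 45 mm deep, to a batten. In front (negative x) the board is bare for 115 mm.
- roof: Model roof panel: plywood board 280 x 200 x 16 mm, level, screwed to the desk, top face 16 mm above the desk, carrying the shingle courses. Same axes as the lap point, which is 35 mm toward negative x from this origin and 16 mm above it. Up the roof behind the loose course are two fixed courses, top 19 mm above the board.
- shingle (a joint): Loose lowest shingle course: one dark wooden plate 180 mm wide, 75 mm deep, 4 mm thick, about 60 g, its underside 7 mm above the board. Angle (rad) about its hinge, along its upper edge 75 mm up the roof from the free edge: 0 lying flat, growing as the free edge lifts (0.05 rad is about 4 mm). Only its weight holds it down.
- glue: Small blue glue bottle with a white cap, 36 mm diameter, 85 mm high, standing on the desk; leave alone. Origin at its underside.
- driver: Screwdriver 150 mm long lying on the desk to the left; leave alone.
- brush: Brush 160 mm long lying on the desk; leave alone.
- cutters: Side cutters with green handles, about 130 mm long, lying on the desk; leave alone.
- paint0: Paint jar, 28 mm diameter, 36 mm high, white cap, standing beyond the roof; leave alone.
- paint1: Paint jar, 28 mm diameter, 36 mm high, black cap, standing beyond the roof; leave alone.
- pot: Small amber paint jar, 30 mm diameter, 40 mm high, standing on the roof's top course; leave alone. Origin at its underside.
Not all that is in view belongs to the job. Leave any green, red or turquoise look-alike of the part that bears flashing_grip alone.

How it is judged:
On the way, in this order (a step that is already met when the one before it is completed fails the run):
1. the longer strip is picked up off the desk (height (world z) of flashing_grip above 0.035 m and contact force between the fingers and flashing above 1 N), for 0.2 s.
2. its thin edge is under the shingle course, which still lies down (x of flashing_edge in the frame of lap between 0.005 and 0.05 m and y of flashing_edge in the frame of lap between -0.03 and 0.03 m and z of flashing_edge in the frame of lap between -0.004 and 0.006 m and value of joint shingle below 0.06 rad), for 0.1 s.
At the end, for the whole second after the job is handed in: Fingers still hold the longer strip (over 2 N) and it is pressed on the roof with over 3 N, at rest; front edge 18 to 48 mm under the shingles, centred within 15 mm, square within 0.1 rad, flat (edge within 3 mm, tilt below 0.04 rad); shingle course down (below 0.03 rad) (x of flashing_edge in the frame of lap between 0.018 and 0.048 m and y of flashing_edge in the frame of lap between -0.015 and 0.015 m and z of flashing_edge in the frame of lap between -0.003 and 0.003 m and angle between the x axis of flashing_grip and the x axis of lap, either way round below 0.1 rad and angle between flashing_grip's own z axis and vertical below 0.04 rad and value of joint shingle below 0.03 rad and contact force between flashing and roof above 3 N and contact force between the fingers and flashing above 2 N and linear speed of flashing below 0.01 m/s); the arm keeps its last pose, push and grip.
It fails at once if the shingle course is lifted (more than about 5 mm at its free edge) (value of joint shingle above 0.07 rad).
It fails at once if the short strip is moved (distance of offcut_grip from where it was at the start of the episode above 0.03 m).
It fails at once if another thing on the desk is disturbed (distance of any of pot, glue, driver, brush, cutters, paint0, paint1 from where it was at the start of the episode above 0.03 m).
It also fails if it takes over 42 s, if anything falls off the work surface, if the arm or the gripper's body presses on something with over 40 N, if the wrist force passes 120 N, or if a joint passes its speed limit or range.

## Working session

There is one attempt and no reset: what is moved stays moved. The work goes in short steps, each a Python script; the robot and the scene stay as the last script left them, time stands still between calls to the robot, and variables do not carry over. Pictures are saved under pics/ and viewed, at most 10 in all, crops included, and the job is handed in when it is done.

```bash
mkdir -p pics; ls; python3 - <<'E'
from cell import r
import cv2,numpy as np
for n in("scene","top"):
    cv2.imwrite(f"pics/{n}0.png",cv2.resize(r.capture(n)[:,:,::-1],(768,576),interpolation=cv2.INTER_CUBIC))
    print(n,r.camera_info(n))
o=r.get_obs();print(o)
E
```

```text
pics
scene {'K': array([[478.8814509 ,   0.        , 257.96001956],
       [  0.        , 478.8814509 , 186.55038121],
       [  0.        ,   0.        ,   1.        ]]), 'rvec': array([ 0.83782337,  2.45077364, -1.18378108]), 'tvec': array([ 0.4415064 , -0.18733707,  1.63741394])}
top {'K': array([[397.67379961,   0.        , 256.68538791],
       [  0.        , 397.67379961, 193.36797014],
       [  0.        ,   0.        ,   1.        ]]), 'rvec': array([ 2.16312085, -2.21709421,  0.09912436]), 'tvec': array([0.01274693, 0.57362368, 1.21709937])}
{'t': 0.1, 'qpos': array([-1.34701726e+00,  4.23754053e-01,  1.63059448e+00, -1.58818074e-05,
        1.08857680e+00, -1.90078516e-02]), 'joint_vel': array([-0.00059314, -0.00077905, -0.00033513,  0.0009276 ,  0.00208216,
       -0.00070047]), 'tau': array([ 7.84998192e-04, -5.45618641e+01, -2.74325395e+01,  6.45507197e-02,
        1.87962293e-02, -7.24988240e-06]), 'position': array([ 0.15016334, -0.60619094,  0.2219934 ]), 'orientation': array([-3.11715730e+00, -3.80283950e-01,  2.35836415e-04]), 'wrist_force': array([-0.54977514,  0.23908618,  0.32325229]), 'torque': array([-0.02639801, -0.03050691, -0.00195425]), 'grip_force': 0.0, 'finger_gap': 0.996781918654291}
```

View pics/top0.png

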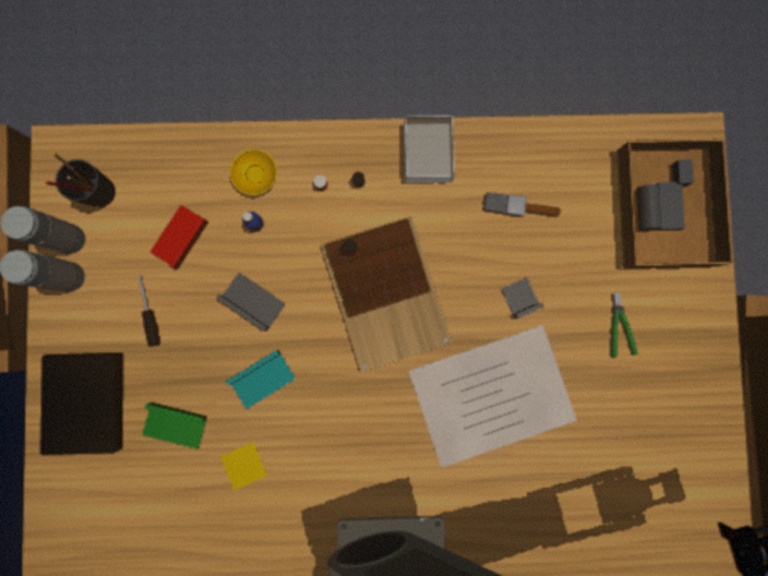

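View pics/scene0.png

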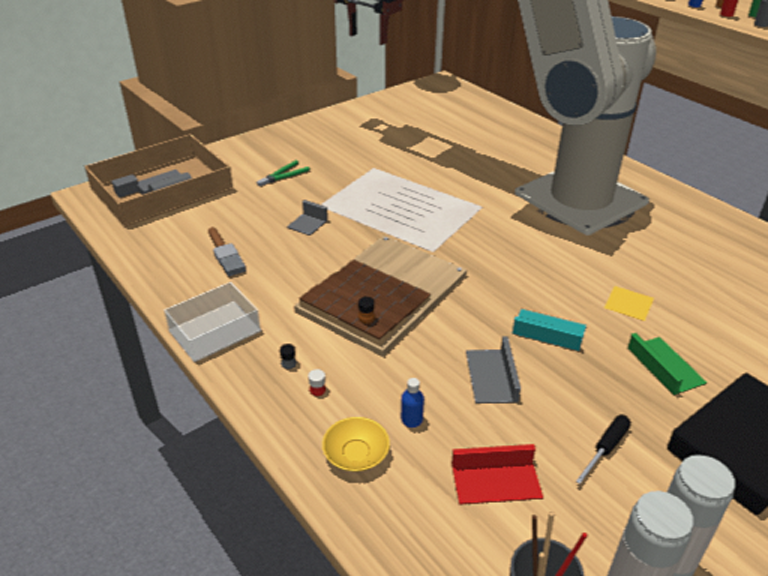

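The candidates, in the 768-wide top view:
- Grey L at (251,300): about 120 mm long, so it fits the description of the longer strip.
- Grey L at (521,298): about 60 mm long, so it is the offcut.
- Red (179,237), turquoise (261,379) and green (175,426): look-alikes to leave alone.
- Grey parts in the box at (660,205): not L-strips.

The roof is at (385,295), with the loose course's free edge running from about (346,318) to (431,291). Next is an enlarged crop with rough measurements.

```bash
cat > h.py <<'E'
from cell import r
import cv2,numpy as np
from scipy.spatial.transform import Rotation as R
def ray(n,uv):
    c=r.camera_info(n);M=cv2.Rodrigues(c["rvec"])[0]
    p=cv2.undistortPoints(np.float64(uv).reshape(-1,1,2),c["K"],None).reshape(-1,2)
    return -M.T@c["tvec"],np.c_[p,np.ones(len(p))]@M
def onz(n,uv,z):
    o,d=ray(n,uv);return o+d*((z-o[2])/d[:,2])[:,None]
def wristz(uv,obs,z):
    c=r.camera_info("wrist");K=c["K"];T=c["tool_from_camera"]
    uv=np.float64(uv).reshape(-1,2);q=(uv-K[:2,2])/[K[0,0],K[1,1]]
    th=np.linalg.norm(q,axis=1,keepdims=True)
    d=np.c_[q/np.maximum(th,1e-9)*np.sin(th),np.cos(th)]
    W=R.from_rotvec(obs["orientation"]).as_matrix()
    o=obs["position"]+W@T[:3,3];d=d@(W@T[:3,:3]).T
    return o+d*((z-o[2])/d[:,2])[:,None]
E
python3 - <<'E'
from h import *
im=r.capture("top")
cv2.imwrite("pics/crop.png",cv2.resize(im[135:255,140:370,::-1],None,fx=3.4,fy=3.4,interpolation=cv2.INTER_CUBIC))
hsv=cv2.cvtColor(im,cv2.COLOR_RGB2HSV)
g=((hsv[...,1]<60)&(hsv[...,2]>30)&(hsv[...,2]<150)).astype(np.uint8)
for c in cv2.findContours(g,0,2)[0]:
    x,y,w,h=cv2.boundingRect(c)
    if cv2.contourArea(c)>150 and 140<x<370 and 135<y<255:
        rc=cv2.minAreaRect(c);b=cv2.boxPoints(rc);print(rc);print(onz("top",b,.0035).round(4))
print(r.camera_info("wrist"))
s=2/3
print("board",onz("top",np.array([[322,247],[410,218],[449,342],[361,369]])*s,.016).round(4))
print("edge",onz("top",np.array([[346,318],[431,291]])*s,.027).round(4))
E
```

```text
((347.6000061035156, 198.1999969482422), (21.466251373291016, 19.677398681640625), 63.43495178222656)
[[ 0.5704 -0.2467  0.0035]
 [ 0.5971 -0.3039  0.0035]
 [ 0.5353 -0.3317  0.0035]
 [ 0.5089 -0.2747  0.0035]]
((166.85198974609375, 200.43601989746094), (38.70627212524414, 22.3889217376709), 34.69515609741211)
[[0.5671 0.3512 0.0035]
 [0.6243 0.3109 0.0035]
 [0.5522 0.2116 0.0035]
 [0.4954 0.2522 0.0035]]
{'K': array([[297.31863964,   0.        , 260.32345403],
       [  0.        , 297.31863964, 194.12226213],
       [  0.        ,   0.        ,   1.        ]]), 'tool_from_camera': array([[-7.31266172e-05, -9.64824786e-01, -2.62893756e-01,
         7.20094600e-02],
       [ 9.99999099e-01,  2.81856549e-04, -1.31257867e-03,
         3.69630609e-04],
       [ 1.34050676e-03, -2.62893615e-01,  9.64823896e-01,
        -1.62377142e-01],
       [ 0.00000000e+00,  0.00000000e+00,  0.00000000e+00,
         1.00000000e+00]])}
board [[ 0.6677  0.1282  0.016 ]
 [ 0.7251 -0.0579  0.016 ]
 [ 0.4629 -0.1315  0.016 ]
 [ 0.412   0.0522  0.016 ]]
edge [[ 0.5176  0.0805  0.027 ]
 [ 0.5691 -0.0964  0.027 ]]
```

View pics/crop.png

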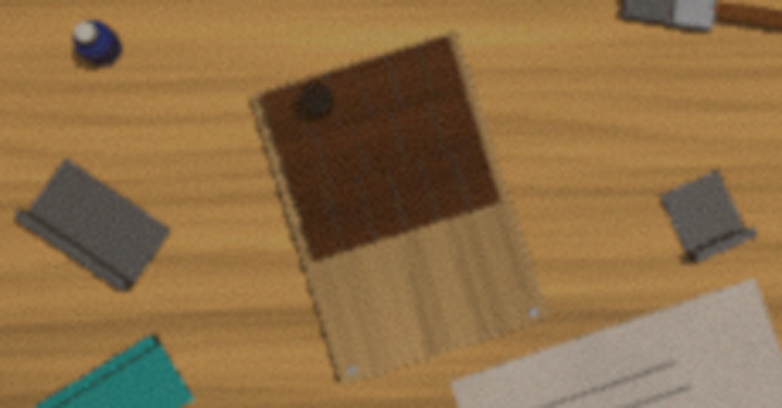

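The crop shows the long grey L at (93,225), about 123 mm long. Its rib is on the lower-left side, running (20,217) to (127,288). The short one is at (705,215). So the left strip is the one to pick, and I'll hover over it and look from close by.

```bash
cat >> h.py <<'E'
def ori(yaw,s):  # tool down, tool y = s * direction yaw
    y=s*np.array([np.cos(yaw),np.sin(yaw),0]);z=np.array([0,0,-1.])
    return R.from_matrix(np.c_[np.cross(y,z),y,z]).as_rotvec()
E
python3 - <<'E'
from h import *
for s in (1,-1):
    for p,yaw in(((.535,.299,.13),-.612),((.45,-.03,.1),.285)):
        q=r.solve_ik(p,ori(yaw,s));print(s,None if q is None else np.round(q,2))
s=min((1,-1),key=lambda s:abs(r.solve_ik((.535,.299,.13),ori(-.612,s))[5])+abs(r.solve_ik((.45,-.03,.1),ori(.285,s))[5]))
print(s)
r.move_pose((.535,.299,.15),ori(-.612,s))
o=r.get_obs();im=r.capture("wrist");print(o["t"],o["position"])
np.save("w1.npy",im);cv2.imwrite("pics/w1.png",im[:,:,::-1])
E
```

```text
1 [ 0.49  0.52  1.72 -0.    0.9   1.1 ]
1 [-0.09  0.38  2.09 -0.    0.68 -0.38]
-1 [ 0.49  0.52  1.72 -0.    0.9  -2.04]
-1 NoneTraceback (most recent call last):
  File "<stdin>", line 5, in <module>
  File "<stdin>", line 5, in <lambda>
TypeError: 'NoneType' object is not subscriptable
```

s=1 is reachable for both poses.

```bash
python3 - <<'E'
from h import *
r.move_pose((.535,.299,.15),ori(-.612,1))
o=r.get_obs();im=r.capture("wrist");print(o["t"],o["position"],o["orientation"],ori(-.612,1))
np.save("w1.npy",im);cv2.imwrite("pics/w1.png",im[:,:,::-1])
E
```

```text
3.5917 [0.53538043 0.29839907 0.15005192] [2.78810680e+00 1.44761591e+00 1.51088010e-04] [2.78744933 1.44904474 0.        ]
```

View pics/w1.png

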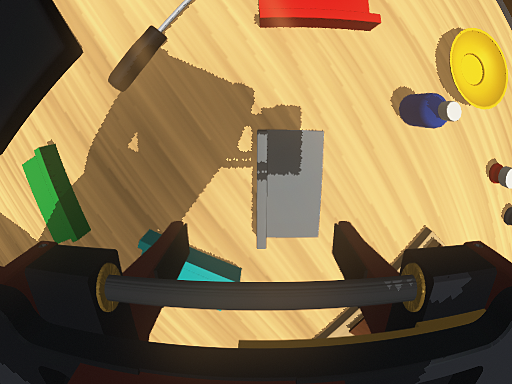

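The close view shows the rib top from (257..267,130) to (257..267,248), and the flange front edge from (323,131) to (317,237). I'll convert these points to positions.

```bash
python3 - <<'E'
from h import *
o=r.get_obs()
rb=wristz([[262,130.5],[262,248]],o,.034);fr=wristz([[323.5,131],[318,237]],o,.0035)
print(rb.round(4),fr.round(4))
c=rb.mean(0)[:2];d=rb[0]-rb[1];yr=np.arctan2(d[1],d[0])-np.pi/2
d=fr[0]-fr[1];yf=np.arctan2(d[1],d[0])-np.pi/2
f=fr.mean(0)[:2]
print(np.linalg.norm(rb[0]-rb[1]),c,yr,yf,"front-c in strip axes",R.from_euler('z',-yr).as_matrix()[:2,:2]@(f-c))
E
```

```text
[[0.5698 0.3444 0.034 ]
 [0.5015 0.247  0.034 ]] [[0.622  0.3064 0.0035]
 [0.5532 0.2089 0.0035]]
0.118996759950712 [0.53564193 0.29573573] -0.6115717011504289 -0.6149587349285989 front-c in strip axes [ 0.0644143  -0.00135628]
```

```bash
python3 - <<'E'
from h import *
r.move_straight((.5356,.2957,.06),frame=ori(-.612,1))
print(r.move_straight((.5356,.2957,.010),v=.06,max_force=8))
r.clamp();o=r.get_obs();print(o["t"],o["position"],o["finger_gap"],o["grip_force"],o["wrist_force"])
r.move_straight((.5356,.2957,.13),v=.12)
r.dwell(.3)
o=r.get_obs();print(o["t"],o["position"],o["finger_gap"],o["grip_force"],o["wrist_force"])
# hover in front of lap
a=.285;ux=np.array([np.cos(a),np.sin(a)])
p=np.array([.543,-.008])+ux*(-.085)
r.move_pose((*p,.13),ori(a,1))
o=r.get_obs();im=r.capture("wrist");print(o["t"],o["position"],o["grip_force"],o["wrist_force"])
np.save("w2.npy",im);cv2.imwrite("pics/w2.png",im[:,:,::-1])
E
```

```text
False
6.55 [0.53556954 0.29569565 0.00999495] 0.11425852922826918 29.998671412467957 [-0.51202713  0.11137696 -0.14783242]
8.0 [0.5354096  0.29557923 0.12947096] 0.11152492233104204 29.998474717140198 [ 0.3707406  -0.34500447 -1.42651934]
9.325 [ 0.46202589 -0.03160555  0.13017669] 29.998367428779602 [ 0.18450691 -0.66200456 -1.04691649]
```

View pics/w2.png

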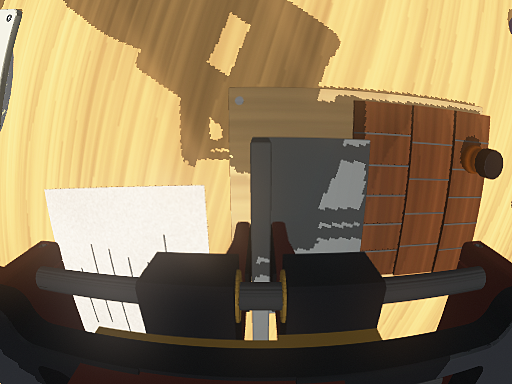

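The strip is held square: rib at u of about 260, flange front corner at (370,141). The shingle's free-edge corner is at (354,100) and the board's front-left corner at (229,88). I'll cross-check the lap point using the wrist, top and scene views.

```bash
python3 - <<'E'
from h import *
o=r.get_obs();a=.285
M=R.from_euler('z',a).as_matrix()
sc=wristz([[354,100]],o,.027)[0];bc=wristz([[229,88]],o,.016)[0]
print("lap from wrist shingle corner",sc-M@[0,.09,.0],"from board corner(105|115 ahead, 100 left)",bc-M@[-.105,.1,0],bc-M@[-.115,.1,0],(M.T@(sc-bc)).round(4))
z0=o["position"][2]-.010
f=wristz([[370,141]],o,z0+.0035)[0];print("flange corner rel TCP",M.T@(f-o["position"]))
# top: edge brown/bare fit
im=r.capture("scene");cv2.imwrite("pics/sc.png",cv2.resize(im[130:260,170:340,::-1],None,fx=4.5,fy=4.5,interpolation=cv2.INTER_CUBIC))
E
```

```text
lap from wrist shingle corner [ 0.54462319 -0.00933544  0.027     ] from board corner(105|115 ahead, 100 left) [ 0.53633166 -0.01250641  0.016     ] [ 0.54592828 -0.00969483  0.016     ] [ 0.1138 -0.0093  0.011 ]
flange corner rel TCP [ 0.06530048  0.05830886 -0.0065    ]
```

View pics/sc.png

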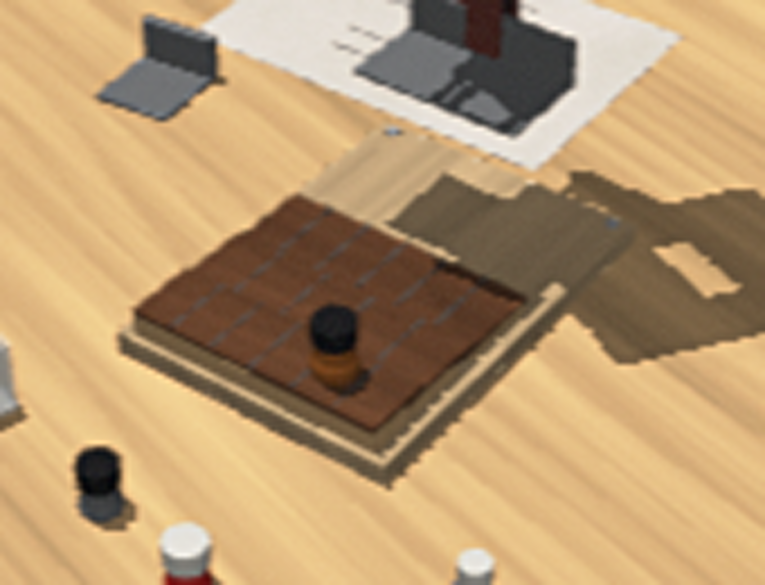

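The scene crop shows the strip hanging level above the bare board, with the shingles lying flat. The lap point is about (0.545,-0.009) at yaw 0.285. Next I touch down in front of the slot, then slide in just above the board.

```bash
python3 - <<'E'
from h import *
a=.285;u=np.array([np.cos(a),np.sin(a)]);n=np.array([-u[1],u[0]]);L=np.array([.545,-.009])+.001*n
print("scene edge",onz("scene",np.array([[525,298],[297,195]])/4.5+[170,130],.027).round(4))
P=lambda x,z:(*(L+u*(x-.065)),z)
r.move_straight(P(-.022,.045),v=.1)
print(r.move_straight(P(-.022,.018),v=.02,max_force=4))
o=r.get_obs();z=o["position"][2];print(o["t"],o["position"],o["wrist_force"])
r.move_straight(P(-.022,z+.0015),v=.02)
o=r.get_obs();print(o["t"],o["position"],o["wrist_force"])
print(np.load and open("z.txt","w").write(str(z)))
im=r.capture("wrist");np.save("w3.npy",im);cv2.imwrite("pics/w3.png",im[:,:,::-1])
E
```

```text
scene edge [[ 0.5227  0.0793  0.027 ]
 [ 0.5716 -0.0902  0.027 ]]
True
11.3417 [ 0.46114448 -0.03249381  0.02579938] [ 0.18579158 -0.18072572  3.44165754]
11.5917 [ 0.46118454 -0.03250328  0.02721087] [ 0.28515459 -0.2084855  -1.11167116]
18
```

View pics/w3.png

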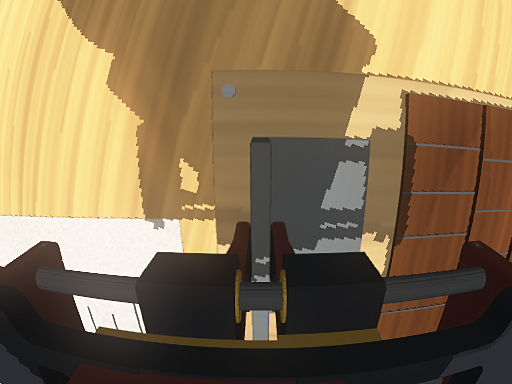

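The strip's front edge runs (370,141) to (363,237), clear of the shingle edge at (407,93) to about (394,240), and nearly parallel to it. I'll check the gap and angle, then slide in with a force guard.

```bash
python3 - <<'E'
from h import *
a=.285;M=R.from_euler('z',a).as_matrix();o=r.get_obs()
e=wristz([[407,93],[394,240]],o,.027);f=wristz([[370,141],[363,237]],o,.0215)
g=lambda v:np.arctan2(*(v[0]-v[1])[[1,0]])-np.pi/2
print("yaw edge, strip",g(e),g(f),"gap",((e.mean(0)-f.mean(0))@M).round(4),"lap",(e[0]-M@[0,.09,0]).round(4))
u=M[:2,0];n=M[:2,1];L=np.array([.545,-.009])+.001*n
z=float(open("z.txt").read())
P=lambda x,z:(*(L+u*(x-.065)),z)
hit=r.move_straight(P(.033,z+.0013),v=.04,max_force=5)
o=r.get_obs();print(hit,o["t"],o["position"],((o["position"][:2]-L)@u+.065),o["wrist_force"])
im=r.capture("wrist");np.save("w4.npy",im);cv2.imwrite("pics/w4.png",im[:,:,::-1])
E
```

```text
yaw edge, strip 0.2868366308593622 0.3019242051374931 gap [0.0205 0.0148 0.0055] lap [ 0.5439 -0.0097  0.027 ]
False 13.1667 [ 0.51371949 -0.01707151  0.0270749 ] 0.03271192690999946 [ 6.95576709e-02 -1.05513583e-03 -1.42996655e+00]
```

View pics/w4.png

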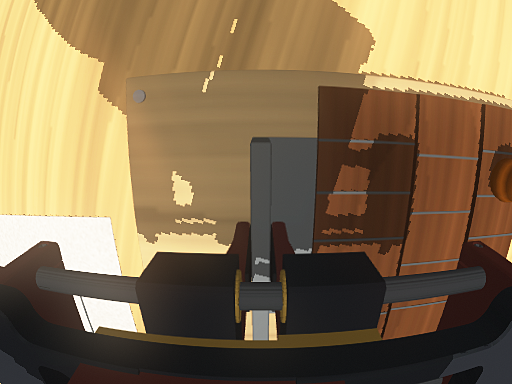

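The flange is now under the shingles, whose edge at u of about 318 covers it. The insertion was free of force, at about 33 mm depth. Now I press down.

```bash
python3 - <<'E'
from h import *
p=r.get_obs()["position"]
print(r.move_straight((p[0],p[1],p[2]-.01),v=.01,max_force=12))
for _ in range(3):
    r.dwell(.3);o=r.get_obs();print(o["t"],o["position"],o["orientation"],o["wrist_force"],o["grip_force"])
E
```

```text
True
13.9167 [ 0.51398455 -0.01704794  0.02581882] [-1.88276600e+00 -2.51352682e+00  1.05582600e-03] [-1.0568589   0.42105906  4.83897795] 29.999922215938568
14.2167 [ 0.51395713 -0.017049    0.02580681] [-1.88273535e+00 -2.51349961e+00  1.14131681e-03] [-1.27544494e+00  3.11700189e-03  5.74933492e+00] 30.000077784061432
14.5167 [ 0.51398209 -0.01707017  0.02580255] [-1.88276903e+00 -2.51351984e+00  1.08635171e-03] [-0.97113951 -0.0734516   5.09935666] 29.99997228384018
```

```bash
python3 - <<'E'
from h import *
p=r.get_obs()["position"]
print(r.move_straight((p[0],p[1],p[2]-.0008),v=.005,max_force=12))
for _ in range(2):
    r.dwell(.4);o=r.get_obs();print(o["t"],o["position"],R.from_rotvec(o["orientation"]).as_matrix()[:,2],o["wrist_force"],o["grip_force"])
im=r.capture("wrist");cv2.imwrite("pics/w5.png",im[:,:,::-1])
E
```

```text
False
15.2 [ 0.51399525 -0.01707038  0.02581344] [-2.33053273e-03  1.47661211e-04 -9.99997273e-01] [-3.53642008 -0.71500601 10.78876262] 30.005687177181244
15.6 [ 0.51399072 -0.01708503  0.02581533] [-2.32502476e-03  1.58109295e-04 -9.99997285e-01] [-3.0138038   0.44822583 11.54238149] 30.00572293996811
```

View pics/w5.png

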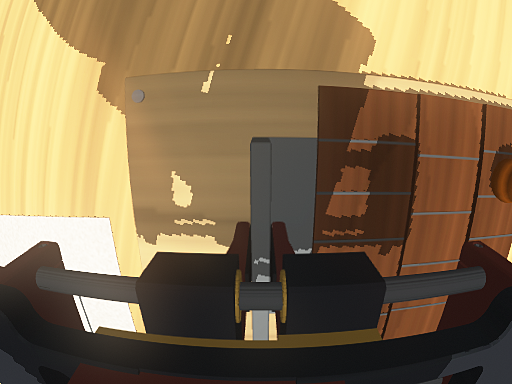

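The strip is flat and square under the course. The shingle edge is unmoved at u of about 318, the press is about 12 N, and the grip is 30 N, so I'm handing in.

```bash
python3 -c "
from cell import r
print(r.finish_job())"
```

```text
the job is handed in; nothing more can be done
None
```

I handed the job in with the longer strip about 33 mm under the loose shingle course, flat, square and centred by my measurements; the gripper still holds it at 30 N and presses it down with about 12 N. The hand-in call returned no verdict.

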